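# Load and seal the wood-sample box, then hang its tally board

## Task

Put all the small wood samples that lie on the bench into the open plywood box, lay the lid on it with its step inside the walls, and push the lid down one corner after another, not in the middle, until the gasket is squeezed home at all four corners and the lid sits flat on the rim. Only then take the white tally board out of its slotted block and hang it by its hole on the steel peg of the peg stand, to show that the box is sealed. Leave the hammer, the glue bottle and the steel pot where they are.

Things in the scene. Friction and masses are not known exactly. Their poses are not given: they have to be found in the camera images.
- box: open plywood box, fixed to the bench, outside 178 (its x) x 158 (its y) mm, inside 150 x 130 mm, walls 14 mm thick; origin at the centre of its underside, z up; the inner floor is 8 mm and the wooden rim 56 mm above the origin. A black rubber gasket stands 8 mm proud of the rim (top at 64 mm)
- gasket0 (a joint): how far the gasket's corner at box x = -82, y = -72 mm is squeezed down, m: 0 as new, 0.008 level with the rim; it yields at about 10 N pressed right above that corner and stays where it is left (no spring back)
- gasket1 (a joint): the same for the corner at box x = -82, y = +72 mm
- gasket2 (a joint): the same for the corner at box x = +82, y = +72 mm
- gasket3 (a joint): the same for the corner at box x = +82, y = -72 mm
- lid: loose plywood lid (about 0.45 kg); origin at the centre of its plate's underside, z up. Plate 186 (x) x 166 (y) x 12 mm; below it a step of 138 (x) x 118 (y) x 14 mm fits inside the box walls with 6 mm to spare on each side, the lid's x along the box's x (either way round). It starts on the bench, standing on its step
- lid_handle (a point): centre of the lid's dark wooden handle, a solid bar 18 (x) x 90 (y) x 32 (z) mm in the lid's middle; axes are the lid's. The plate's upper face is 16 mm and its underside 28 mm below this point. With the lid on the fresh gasket this point is 92 mm above the box's origin, fully sealed 84 mm
- peg_stand: fixed wooden stand; origin at the centre of its underside, z up; base 70 x 70 x 14 mm, upright post 24 x 24 mm, 174 mm high. A steel peg 10 mm thick leaves the post towards the stand's -x, rising 10 degrees
- peg_root (a point): where the peg's axis leaves the post (stand x = -12, z = 145 mm); axes are the stand's
- peg_tip (a point): the peg's free end on its axis, 50 mm from the root; the rounded tip reaches 5 mm farther; axes are the stand's
- slot_block: fixed wooden block 60 (x) x 90 (y) x 35 mm, origin at the centre of its underside, with a slot 12 (x) x 54 (y) mm, 22 mm deep, in which the tally board stands upright
- tag_mid (a point): middle of the loose white tally board (40 g), 8 (x) x 44 (y) x 100 (z) mm; x is its thickness, y its width, z up along it towards its holed end; it stands upright in the slotted block at the start, foot 13 mm above the bench
- tag_hole (a point): centre of the square 22 x 22 mm hole through the tally board's thickness, 22 mm above the board's middle and 28 mm below its top edge; same axes
- sample0 (a point): centre of a loose wood sample, a stick 60 (x) x 24 x 24 mm, lying on the bench at the start; may be absent
- sample1 (a point): centre of another loose wood sample, a stick 60 (x) x 24 x 24 mm, lying on the bench at the start; may be absent
- sample2 (a point): centre of another loose wood sample, a stick 60 (x) x 24 x 24 mm, lying on the bench at the start; may be absent
- sample3 (a point): centre of another loose wood sample, a stick 60 (x) x 24 x 24 mm, lying on the bench at the start; may be absent
- hammer: bystander: a hammer lying beyond the box, origin under its middle
- glue: bystander: glue bottle, 54 mm wide, 150 mm high, origin under it
- pot: bystander: steel pot, 72 mm wide, 85 mm high, origin under it
- tag: the tally board itself; origin at the centre of its foot, 50 mm below its middle; same axes
There are look-alikes about, which are no part of the job. What is shaped like the part that bears sample0 but purple or turquoise is not meant. What is shaped like the part that bears sample1 but yellow is not meant.

How it is judged:
By the outcome, as a careful person would: the job done as asked, in the order asked, and still so for the second after the job is handed in, with the robot touching nothing.
Of blank0, blank1, blank2, blank3 only 2 to 4 are there at a start; the rules pass over those that are not, and their reading is None.
At some moment in a run one of blank0, blank1, blank2, blank3 may be knocked a few centimetres aside while the robot is not near it.
It also fails if it takes over 210 s, if anything falls off the work surface, if the arm or the gripper's body presses on something with over 40 N, if the wrist force passes 120 N, or if a joint passes its speed limit or range.

## Robot

A 6-joint arm with a two-finger parallel gripper is mounted at the origin on the work surface. World frame = base frame: x ahead of the robot, y to its left, z up, the work surface at z = 0. Lengths are in m, angles in rad, forces in N, time in s.
With the tool pointing down it reaches from about 0.325 to 0.875 m from the base axis. Payload 4.4 kg.
Tool frame: the origin (TCP) lies between the finger pads; the fingertips stand 22 mm ahead of it and the grasp point (between the pads) lies 3 mm ahead of it; z points along the fingers, y is the line along which they close (so a half turn about z gives the same grasp; the last joint's range is limited). The gripper opens to 85 mm and grips with 20 to 120 N. Pads are 22 mm wide; open, the fingers measure 114 mm over their backs; the gripper's body (76 mm by 85 mm) begins 54 mm behind the grasp point. The pads swing forward as they close: fully open they stand 13 mm farther back than shut.
Start: joints at [0.986, 0.207, 1.542, -0, 1.393, -0.15], TCP at [0.242, 0.521, 0.253] pointing down, gripper open.
Joint ranges: [-2.73, 2.73], [-0.86, 2.22], [0.23, 2.46], [-1.11, 4.25], [0.08, 2.63], [-2.82, 2.82]. Speed limits (rad/s): [2.79, 2.79, 3.14, 3.14, 3.14, 3.14].

## Interface

Orientations are given as [roll, pitch, yaw] about the fixed x, y, z axes, in that order (R = Rz(yaw) Ry(pitch) Rx(roll)).
In Python, from cell import get_obs, grab_frame, finish_job, search_frame, landmark_of gives the robot as it stands.
- The arm moves only by the tool drive_tool, never from a script. Its argument "targets" is one flat list of numbers, 5 for each row, row after row: the shift along the tool's x, y, z in units of 60 mm (1.0 is 60 mm), then the turn about the tool's z in units of 10 degrees (1.0 is 10 degrees), then the finger opening in mm, from 0 to 85.4. In form: [tx, ty, tz, twist, jaw, tx, ty, tz, twist, jaw, ...]. A call has 1 to 20 rows; each row is the pose to reach, as a shift and turn from the pose commanded when the call began, along the tool's axes at that moment; what a row does not reach only later rows make up. A row lasts 1/8 s, in which the tool goes at most 62.5 mm and 10.7 degrees, less where a joint would pass 70% of its speed; a pose out of reach is approached as far as the arm can. A call with a gripper value outside its range is refused whole. The fingers move at their own pace and stop on an object; the grip force is fixed at half the most. Time passes only in rows, so rows that repeat a pose let the fingers close. It gives the time, the measured TCP pose, the force, the opening and the grip force at its end, in the units of the state.
- get_obs(): the state, without advancing time (a new reading comes with each control period).
- grab_frame(name): name is "side" or "top"; returns a dict with "frame" (384x512x3 uint8, red, green, blue), "K" (3x3 intrinsics, pixels), "dist_coeffs" ([k1, k2, p1, p2, k3] as OpenCV has them; the pictures are not rectified), "xyz" and "rotation" of the camera in the world. Camera axes: x right, y down, z forward; pixel columns grow to the right and rows downward; lengths in m; the calibration is good to about 2 mm. A picture is of the moment at which its call begins. There is no depth.
- finish_job(): hands the job in; it is judged then, once.
Trained networks look in the newest picture that a camera, given by its name, has taken for a name from the list of things; names that differ only in an ending like _2 or _b are one class to them, and where a whole thing is asked for, a point or a joint stands for the part that bears it (a point fixed in the world has none). Each returns a list of dicts, best first, with "confidence" (0 to 1); they miss things now and then, are a little off and sometimes report something else, mostly with a low value. They report only what shows in the picture. A call takes as long as a camera call. They do not tell look-alikes from the thing itself.
- search_frame(camera, query): "rect" ([centre column, centre row, width, height] in pixels, round what is visible of it).
- landmark_of(camera, query): "pixel" ([column, row] in pixels: a listed point, or the origin of a listed thing).
The state is a dict: "clock": time; "joint_pos": joint angles; "qvel": joint speeds; "joint_torque": joint torques, N m; "eef_pos": TCP position; "tool_rot": TCP orientation; "wrist_force": force on the tool from outside, world axes, zero at the start; "torque": the same for the moment, N m; "gripper_width": finger opening in m; "grip_force": force on a finger pad.
Only numpy, scipy, OpenCV 4.12 (cv2) and the standard library are available. Lean on these libraries where they do the work, as an engineer would, in place of code of your own. Each camera call takes 0.05 s, during which the arm holds its last target. There are 200 camera calls.

## Working session

There is one attempt and no reset: what is moved stays moved. The work goes in short steps, Python scripts to look and compute and a tool call to move; the robot and the scene stay as the last step left them, time stands still between calls to the robot, and variables do not carry over. Pictures are saved under pics/ and viewed, at most 14 in all, crops included, and the job is handed in when it is done.

Besides the shell and the picture viewer there is one more tool, called after "Request:" by a JSON object that holds its "method" and its "body", one argument or row to a line. drive_tool: Moves the arm, as the interface text tells. Its arguments: {"type":"object","properties":{"targets":{"type":"array"}},"required":["targets"]}

```bash
ls; mkdir -p pics; cat > h.py <<'E'
import numpy as np, cv2
from cell import *
def shot(name):
    return grab_frame(name)
def save(f,fn,crop=None,s=1):
    im=f["frame"][...,::-1]
    if crop: c=crop; im=im[c[1]:c[3],c[0]:c[2]]
    cv2.imwrite("pics/"+fn,cv2.resize(im,None,fx=s,fy=s,interpolation=cv2.INTER_CUBIC))
def ray(f,px):
    K=np.array(f["K"]);d=np.array(f["dist_coeffs"])
    u=cv2.undistortPoints(np.array([[px]],float),K,d)[0,0]
    r=np.array(f["rotation"])
    if r.shape!=(3,3):
        from scipy.spatial.transform import Rotation as Ro
        r=Ro.from_euler('xyz',r).as_matrix()
    return np.array(f["xyz"]),r@np.array([u[0],u[1],1.])
def onz(f,px,z):
    o,d=ray(f,px); return o+d*(z-o[2])/d[2]
def tri(fa,pa,fb,pb):
    A=[];b=[]
    M=np.zeros((3,3));v=np.zeros(3)
    for f,p in((fa,pa),(fb,pb)):
        o,d=ray(f,p);d=d/np.linalg.norm(d);P=np.eye(3)-np.outer(d,d);M+=P;v+=P@o
    x=np.linalg.solve(M,v)
    o,d=ray(fa,pa);d/=np.linalg.norm(d);e=np.linalg.norm((x-o)-d*(d@(x-o)))
    return x,e
E
python3 - <<'E'
from h import *
np.set_printoptions(precision=3,suppress=True)
for c in("top","side"):
    f=shot(c);save(f,c+"0.png",s=1.5)
    print(c,f["xyz"],f["rotation"],f["K"],f["dist_coeffs"])
    for q in "box lid lid_handle peg_stand peg_root peg_tip slot_block tag_mid tag_hole sample0 hammer glue pot".split():
        print(q,[(np.round(r["pixel"],1).tolist(),round(r["confidence"],2)) for r in landmark_of(c,q)])
print(get_obs())
E
```

```text
pics
top [ 0.505 -0.021  1.124] [-3.083 -0.009 -1.587] [[357.315   0.    254.805]
 [  0.    357.315 194.092]
 [  0.      0.      1.   ]] [-0.061  0.     0.     0.     0.   ]
box [([245.8, 201.5], 0.86), ([357.8, 245.7], 0.57), ([122.8, 158.5], 0.37)]
lid [([131.8, 230.2], 0.62)]
lid_handle [([132.9, 233.2], 0.88), ([124.0, 157.3], 0.52)]
peg_stand [([177.8, 164.7], 0.63)]
peg_root [([313.8, 158.8], 0.74), ([167.9, 159.9], 0.57)]
peg_tip [([163.0, 176.3], 0.92)]
slot_block [([311.4, 159.4], 0.82)]
tag_mid [([313.8, 156.4], 0.52)]
tag_hole [([312.3, 158.7], 0.47)]
sample0 [([359.6, 204.5], 0.71), ([356.0, 243.5], 0.59), ([387.7, 255.8], 0.56), ([320.0, 221.3], 0.45), ([133.7, 230.8], 0.45), ([385.4, 217.1], 0.44), ([294.3, 239.9], 0.44)]
hammer [([246.9, 124.9], 0.76)]
glue [([126.3, 158.0], 0.88)]
pot [([364.1, 164.2], 0.77)]
side [0.288 0.997 1.097] [-2.317 -0.006 -2.861] [[457.022   0.    258.647]
 [  0.    457.022 197.49 ]
 [  0.      0.      1.   ]] [0.049 0.    0.    0.    0.   ]
box [([266.1, 226.1], 0.71)]
lid [([262.2, 322.6], 0.74)]
lid_handle [([258.7, 313.7], 0.72), ([176.8
[... 250 characters left out ...]
le0 [([324.0, 171.2], 0.73), ([310.3, 203.2], 0.66), ([298.7, 185.2], 0.64), ([295.4, 166.3], 0.57), ([306.8, 149.2], 0.5), ([339.4, 154.7], 0.44)]
hammer [([194.8, 217.7], 0.59)]
glue [([178.3, 315.7], 0.95)]
pot [([263.9, 154.7], 0.91)]
{'clock': 1.4, 'joint_pos': array([ 0.986,  0.207,  1.541, -0.   ,  1.394, -0.151]), 'qvel': array([-0.001, -0.002, -0.   , -0.002,  0.   , -0.   ]), 'joint_torque': array([ -0.001, -38.305, -29.196,  -0.   ,   0.001,  -0.   ]), 'eef_pos': array([0.242, 0.522, 0.253]), 'tool_rot': array([-3.142,  0.   ,  2.707]), 'wrist_force': array([-0.413, -0.005, -0.329]), 'torque': array([-0.033,  0.009,  0.018]), 'grip_force': 0.0, 'gripper_width': 0.0852273026628444}
```

View pics/top0.png

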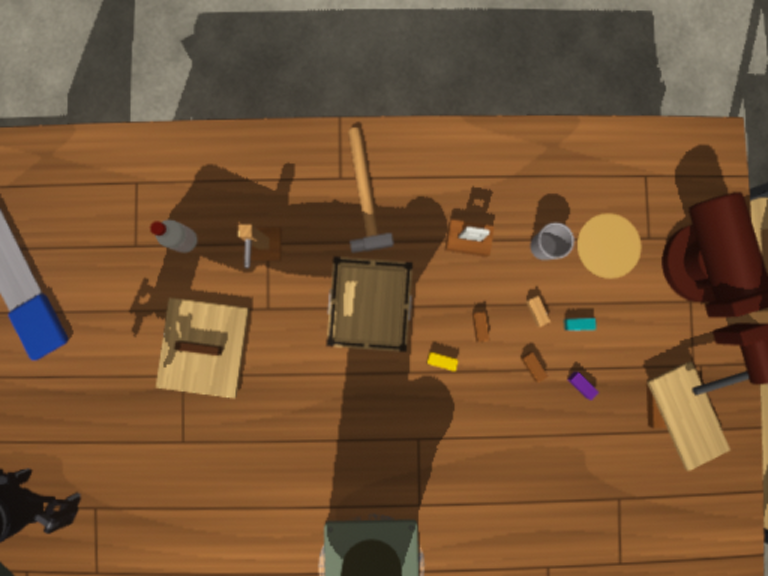

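View pics/side0.png

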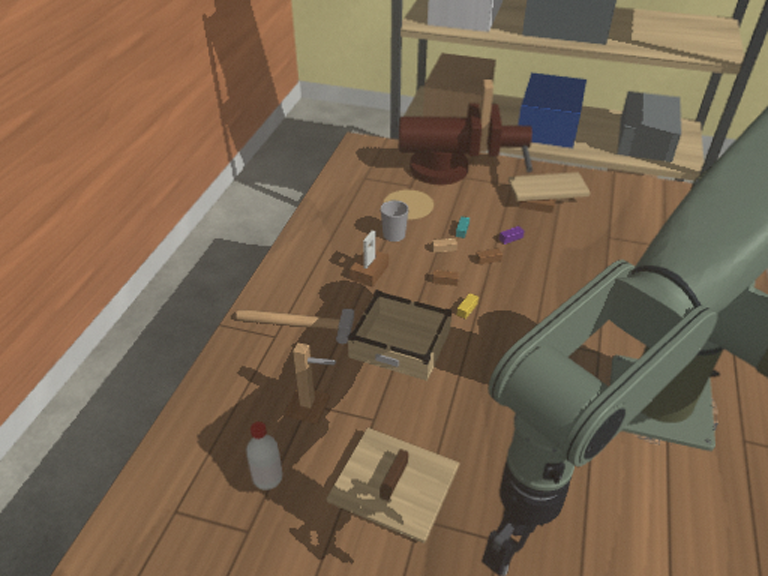

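Top view (picture pixels):
- Three wood-coloured sticks: (481,322) brown, (539,309) light and (533,364) brown.
- Look-alikes: yellow (443,362), turquoise (580,324) and purple (583,385).
- Other things: box (370,305), lid (203,348), peg stand (250,245), board (473,236).
- There is also a light patch inside the box at (349,298), to check.

The three wood-coloured sticks fit the description because they are none of the excluded colours. I'll confirm that in an enlarged crop.

```bash
python3 - <<'E'
from h import *
t=shot("top");s=shot("side")
def c(f,x0,y0,x1,y1):
    return cv2.resize(f["frame"][y0:y1,x0:x1,::-1],(400,300),interpolation=cv2.INTER_CUBIC)
a=np.vstack([np.hstack([c(t,276,190,412,292),c(t,200,160,300,235)]),np.hstack([c(s,270,130,390,220),c(t,90,180,190,255)])])
cv2.imwrite("pics/m1.png",a)
a=np.vstack([np.hstack([c(s,220,190,320,265),c(s,210,270,330,360)]),np.hstack([c(s,180,140,280,215),c(s,160,215,260,290)])])
cv2.imwrite("pics/m2.png",a)
E
```

```text
(no output)
```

View pics/m1.png

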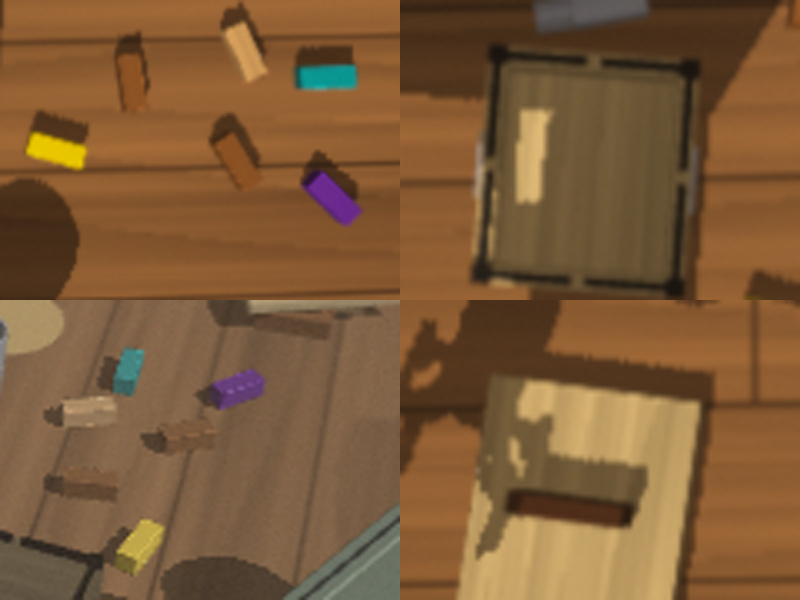

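View pics/m2.png

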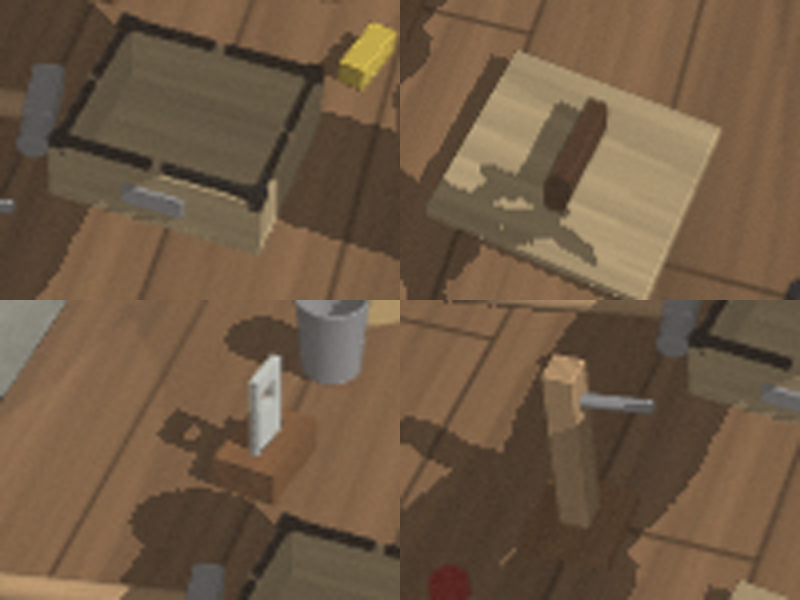

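The crops confirm that the three sticks at raw top pixels (321,217), (359.5,207) and (356,245) are plain wood, and that there are exactly three. The purple, turquoise and yellow pieces are look-alikes, and the patch in the box is sunlight. Next I'll turn the corner pixels into poses.

```bash
python3 - <<'E'
from h import *
np.set_printoptions(precision=4,suppress=True)
t=shot("top");s=shot("side")
def cor(f,P,z): return np.array([onz(f,p,z)[:2] for p in P])
def rep(n,C):
    e=[(C[(i+1)%4]-C[i]) for i in range(4)]
    print(n,"centre",C.mean(0),"sides",[round(np.linalg.norm(v),4) for v in e],"ang",[round(np.degrees(np.arctan2(v[1],v[0])),1) for v in e])
m2=lambda P:[(200+.25*u,160+.25*v) for u,v in P]
rep("box top",cor(t,m2([(97,55),(290,68),(276,288),(82,272)]),.062))
rep("box side",cor(s,[(220+.25*u,190+.25*v) for u,v in [(125,28),(312,75),(258,195),(62,138)]],.062))
rep("lid top",cor(t,[(112.5,198.7),(165.7,205),(157.3,265.3),(104,258)],.026))
rep("lid side",cor(s,[(210+(u-400)*.3,270+.3*v) for u,v in [(518,52),(720,128),(648,298),(428,212)]],.026))
print("handle top-view top ends",cor(t,[(90+(510-400)*.25,180+(500-300)*.25),(90+(632-400)*.25,180+(515-300)*.25)],.058))
lm=lambda c,q:[np.array(r["pixel"]) for r in landmark_of(c,q)]
for q,c in(("lid_handle",0),("tag_mid",0),("tag_hole",0),("peg_tip",0),("peg_root",0),("slot_block",0),("box",0),("lid",0),("pot",0),("peg_stand",0)):
    a=lm("top",q);b=lm("side",q)
    for pa in a[:2]:
        for pb in b[:2]:
            x,e=tri(t,pa,s,pb)
            if e<.012: print(q,pa,pb,x,round(e,4))
a=lm("top","sample0");b=lm("side","sample0")
for pa in a:
  for pb in b:
    x,e=tri(t,pa,s,pb)
    if e<.008 and -.01<x[2]<.035: print("s",pa.round(1),pb.round(1),x,round(e,4))
g=lambda P:[(276+.34*u,190+.34*v) for u,v in P]
for n,P in(("A",[(130,53),(134,110)]),("B",[(233.5,24),(257.5,77)]),("C",[(221.5,136.5),(250.5,185.5)])):
    C=cor(t,g(P),.024);v=C[1]-C[0];print(n,C.mean(0),np.linalg.norm(v),np.degrees(np.arctan2(v[1],v[0])))
print("post top",cor(t,[(246/1.5,231/1.5)],.174),onz(s,(160+.25*165,215+.25*65),.174))
print("tag side hole",onz(s,(247.3,162.5),.085))
E
```

```text
box top centre [ 0.5425 -0.0063] sides [np.float64(0.1445), np.float64(0.164), np.float64(0.1441), np.float64(0.1618)] ang [np.float64(-94.8), np.float64(175.3), np.float64(84.3), np.float64(-4.6)]
box side centre [ 0.5405 -0.0003] sides [np.float64(0.1622), np.float64(0.1399), np.float64(0.1621), np.float64(0.1359)] ang [np.float64(176.2), np.float64(85.5), np.float64(-5.3), np.float64(-94.5)]
lid top centre [0.4597 0.3395] sides [np.float64(0.1674), np.float64(0.1859), np.float64(0.167), np.float64(0.184)] ang [np.float64(-97.6), np.float64(171.7), np.float64(81.8), np.float64(-8.2)]
lid side centre [0.4565 0.343 ] sides [np.float64(0.1828), np.float64(0.161), np.float64(0.1827), np.float64(0.1657)] ang [np.float64(172.0), np.float64(82.2), np.float64(-6.5), np.float64(-97.7)]
handle top-view top ends [[0.4666 0.3811]
 [0.4543 0.289 ]]
lid_handle [131.4 230.9] [262.2 313. ] [0.4622 0.3402 0.0538] 0.0011
tag_mid [313.3 157.1] [248.5 167.4] [ 0.6702 -0.2075  0.0737] 0.0038
tag_hole [315.5 156.5] [245.7 162.2] [ 0.6747 -0.2094  0.0937] 0.0022
peg_tip [161.9 173.4] [218.7 239.8] [0.620
[... 306 characters left out ...]
 [260.5 156.1] [ 0.6622 -0.3828 -0.0052] 0.0087
peg_stand [177.2 164.7] [207.2 270.1] [0.6678 0.212  0.0038] 0.0001
s [320.5 217.6] [299.3 185.6] [ 0.489  -0.2371  0.0074] 0.0047
s [358.6 207.2] [297.3 165.8] [ 0.5214 -0.3621 -0.005 ] 0.0028
s [386.5 216.3] [310.1 148.9] [ 0.4905 -0.4399  0.0262] 0.0034
s [389.2 254.7] [338.6 157.3] [ 0.3734 -0.453   0.0011] 0.0012
s [294.8 239.5] [310.5 201.2] [ 0.4277 -0.1522  0.0228] 0.0003
A [ 0.4934 -0.2341] 0.05979719832540006 -177.44321917828276
B [ 0.5237 -0.3555] 0.06115340596694199 -157.06609770709898
C [ 0.408  -0.3419] 0.05959335084856933 -150.49132399547716
post top [[0.6726 0.2122]] [0.6722 0.2132 0.174 ]
tag side hole [ 0.6743 -0.2196  0.085 ]
```

```bash
cat >> h.py <<'E'
def go(*W):
    o=get_obs();p=np.array(o["eef_pos"]);r=o["tool_rot"]
    ps=r[2];R=np.array([[np.cos(ps),np.sin(ps),0],[np.sin(ps),-np.cos(ps),0],[0,0,-1]])
    print("t %.2f"%o["clock"],"eef",np.round(p,4),"psi %.1f"%np.degrees(ps),"tilt",np.round(r[:2],3),"F",np.round(o["wrist_force"],1),"w %.4f"%o["gripper_width"],"q6 %.2f"%o["joint_pos"][5])
    for w in W:
        d=R.T@(np.array(w[:3])-p)/.06
        tw=-((w[3]-np.degrees(ps)+180)%360-180)/10
        print(w,"->",np.round(d,2).tolist(),round(tw,2))
E
python3 - <<'E'
from h import *
go((.491,-.235,.15,2.6),(.491,-.235,.025,2.6))
E
```

```text
t 2.70 eef [0.2422 0.5215 0.2533] psi 155.1 tilt [ 3.142 -0.   ] F [-0.  -0.4  0.1] w 0.0850 q6 -0.15
(0.491, -0.235, 0.15, 2.6) -> [-9.07, -9.69, 1.72] 15.25
(0.491, -0.235, 0.025, 2.6) -> [-9.07, -9.69, 3.8] 15.25
```

Request:
{"method": "drive_tool", "body": {
  "targets": [-9.07,-9.69,1.72,15.25,50,-9.07,-9.69,1.72,15.25,50,-9.07,-9.69,1.72,15.25,50,-9.07,-9.69,1.72,15.25,50,-9.07,-9.69,1.72,15.25,50,-9.07,-9.69,1.72,15.25,50,-9.07,-9.69,1.72,15.25,50,-9.07,-9.69,1.72,15.25,50,-9.07,-9.69,1.72,15.25,50,-9.07,-9.69,1.72,15.25,50,-9.07,-9.69,1.72,15.25,50,-9.07,-9.69,1.72,15.25,50,-9.07,-9.69,1.72,15.25,50,-9.07,-9.69,1.72,15.25,50,-9.07,-9.69,1.72,15.25,50,-9.07,-9.69,1.72,15.25,50,-9.07,-9.69,1.72,15.25,50,-9.07,-9.69,1.72,15.25,50]
}}

```text
clock: 4.95
eef_pos: [0.491, -0.2345, 0.1504]
tool_rot: [3.141, -0.0, 0.047]
wrist_force: [-0.0, 0.2, -0.7]
gripper_width: 0.0496
grip_force: 0.0
```

Request:
{"method": "drive_tool", "body": {
  "targets": [0,0,1.0,0,50,0,0,1.8,0,50,0,0,2.08,0,50,0,0,2.08,0,50,0,0,2.08,0,15,0,0,2.08,0,15,0,0,2.08,0,15,0,0,2.08,0,15,0,0,2.08,0,15,0,0,1.5,0,15,0,0,0.8,0,15,0,0,0,0,15,0,0,0,0,15]
}}

```text
clock: 6.58
eef_pos: [0.4942, -0.2373, 0.1559]
tool_rot: [3.134, -0.009, 0.045]
wrist_force: [-0.0, -0.5, -1.0]
gripper_width: 0.0228
grip_force: 57.6
```

```bash
python3 - <<'E'
from h import *
bx=np.array([.5415,-.004]);a=np.radians(-4.9)
def B(x,y): return bx+np.array([np.cos(a)*x-np.sin(a)*y,np.sin(a)*x+np.cos(a)*y])
p=B(-.036,-.030)
go((*p,.15,-4.9),(*p,.045,-4.9),(*p,.036,-4.9))
E
```

```text
t 6.58 eef [ 0.4942 -0.2373  0.1559] psi 2.6 tilt [ 3.134 -0.009] F [-0.  -0.5 -1. ] w 0.0228 q6 0.92
(np.float64(0.5030690616430064), np.float64(-0.030815349652781963), 0.15, -4.9) -> [0.3, -3.43, 0.1] 0.75
(np.float64(0.5030690616430064), np.float64(-0.030815349652781963), 0.045, -4.9) -> [0.3, -3.43, 1.85] 0.75
(np.float64(0.5030690616430064), np.float64(-0.030815349652781963), 0.036, -4.9) -> [0.3, -3.43, 2.0] 0.75
```

Request:
{"method": "drive_tool", "body": {
  "targets": [0.35,-1.2,0,0.75,15,0.35,-2.2,0,0.75,15,0.35,-3.1,0,0.75,15,0.35,-3.39,0,0.75,15,0.35,-3.39,0.4,0.75,15,0.35,-3.39,1.2,0.75,15,0.35,-3.39,1.75,0.75,15,0.35,-3.39,1.9,0.75,15,0.35,-3.39,1.9,0.75,15,0.35,-3.39,1.9,0.75,32,0.35,-3.39,1.9,0.75,32,0.35,-3.39,1.9,0.75,32,0.35,-3.39,1.2,0.75,32,0.35,-3.39,0.4,0.75,32,0.35,-3.0,0,0.75,50,0.4,-2.0,0,0,50,0.4,-1.0,0,-1,50,0.43,0,0,-2.04,50,0.43,1.0,0,-2.04,50,0.43,2.07,0,-2.04,50]
}}

```text
clock: 9.07
eef_pos: [0.522, -0.358, 0.15]
tool_rot: [-3.141, -0.0, 0.401]
wrist_force: [1.2, 0.4, 0.6]
gripper_width: 0.0503
grip_force: 0.0
```

```bash
python3 - <<'E'
from h import *
t=shot("top");save(t,"t2.png",(200,150,400,270),4)
go((.5225,-.358,.15,23))
print([np.round(r["pixel"],1).tolist()+[round(r["confidence"],2)] for r in landmark_of("top","sample0")])
E
```

```text
t 9.12 eef [ 0.5217 -0.3671  0.1506] psi 22.7 tilt [3.133e+00 1.000e-03] F [ 1.7 -6.3  1.1] w 0.0499 q6 0.43
(0.5225, -0.358, 0.15, 23) -> [0.07, -0.14, 0.01] -0.03
[[356.8, 206.3, 0.64], [298.3, 239.5, 0.5], [354.7, 244.7, 0.44]]
```

View pics/t2.png

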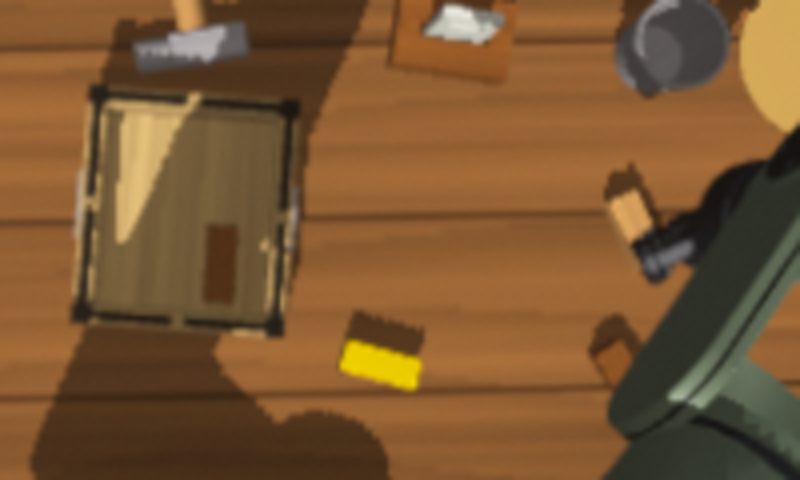

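The first stick lies flat in the box at raw (255,216), and the light stick is where it was at about raw (358,207). I'll grasp it now.

Request:
{"method": "drive_tool", "body": {
  "targets": [0,0,0,0,50,0,0,1.0,0,50,0,0,1.8,0,50,0,0,2.08,0,50,0,0,2.08,0,50,0,0,2.08,0,15,0,0,2.08,0,15,0,0,2.08,0,15,0,0,2.08,0,15,0,0,2.08,0,15,0,0,1.5,0,15,0,0,0.8,0,15,0,0,0,0,15,0,0,0,0,15,0,0,0,0,15]
}}

```text
clock: 11.05
eef_pos: [0.5219, -0.3561, 0.1502]
tool_rot: [-3.142, 0.0, 0.401]
wrist_force: [-0.6, -0.2, -0.5]
gripper_width: 0.0223
grip_force: 61.0
```

```bash
python3 - <<'E'
from h import *
bx=np.array([.5415,-.004]);a=np.radians(-4.9)
def B(x,y): return bx+np.array([np.cos(a)*x-np.sin(a)*y,np.sin(a)*x+np.cos(a)*y])
p=B(.036,-.030)
go((*p,.15,-4.9),(*p,.036,-4.9),(.408,-.342,.15,29.5))
E
```

```text
t 11.05 eef [ 0.5219 -0.3561  0.1502] psi 23.0 tilt [-3.142  0.   ] F [-0.6 -0.2 -0.5] w 0.0223 q6 0.43
(np.float64(0.5748059229687515), np.float64(-0.03696536811867242), 0.15, -4.9) -> [2.89, -4.55, 0.0] 2.79
(np.float64(0.5748059229687515), np.float64(-0.03696536811867242), 0.036, -4.9) -> [2.89, -4.55, 1.9] 2.79
(0.408, -0.342, 0.15, 29.5) -> [-1.66, -0.96, 0.0] -0.65
```

Request:
{"method": "drive_tool", "body": {
  "targets": [0.6,-0.9,0,0.7,15,1.2,-1.8,0,1.4,15,1.8,-2.7,0,2.1,15,2.4,-3.7,0,2.79,15,2.8,-4.4,0,2.79,15,2.89,-4.57,0,2.79,15,2.89,-4.57,0.2,2.79,15,2.89,-4.57,1.0,2.79,15,2.89,-4.57,1.7,2.79,15,2.89,-4.57,1.9,2.79,15,2.89,-4.57,1.9,2.79,15,2.89,-4.57,1.9,2.79,32,2.89,-4.57,1.9,2.79,32,2.89,-4.57,1.9,2.79,32,2.89,-4.57,1.2,2.79,32,2.89,-4.57,0.4,2.79,32,2.6,-4.2,0,2.79,50,1.9,-3.6,0,2,50,1.2,-3.0,0,1,50,0.5,-2.4,0,0,50]
}}

```text
clock: 13.55
eef_pos: [0.4933, -0.2126, 0.1502]
tool_rot: [3.141, -0.0, 0.404]
wrist_force: [0.9, -0.1, -0.2]
gripper_width: 0.0498
grip_force: 0.0
```

```bash
python3 - <<'E'
from h import *
t=shot("top");save(t,"t3.png",(200,150,400,270),4)
go((.408,-.342,.15,29.5))
print([np.round(r["pixel"],1).tolist()+[round(r["confidence"],2)] for r in landmark_of("top","sample0")])
E
```

```text
t 13.60 eef [ 0.4906 -0.2185  0.1502] psi 23.3 tilt [3.137 0.004] F [-1.5 -4.8 -0. ] w 0.0499 q6 0.59
(0.408, -0.342, 0.15, 29.5) -> [-2.08, 1.35, 0.0] -0.62
[[386.4, 255.9, 0.76], [255.4, 217.2, 0.73], [163.0, 176.5, 0.68], [258.5, 188.9, 0.62], [355.9, 245.7, 0.52], [293.4, 238.7, 0.51], [386.4, 216.9, 0.38], [310.1, 156.9, 0.33]]
```

View pics/t3.png

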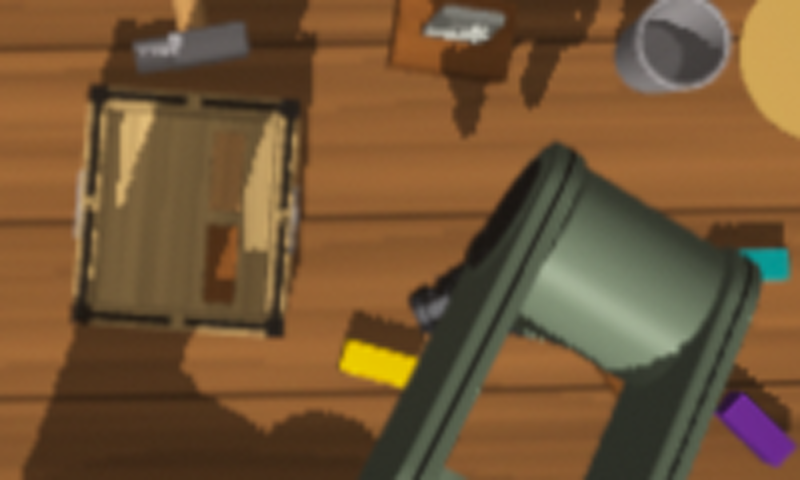

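Both sticks lie flat in the box, at raw (255,217) and (258,189). The third is still reported at (356,245.7).

Request:
{"method": "drive_tool", "body": {
  "targets": [-0.7,0.5,0,-0.65,50,-1.5,1.0,0,-0.65,50,-2.15,1.41,0,-0.65,50,-2.15,1.41,0,-0.65,50,-2.15,1.41,0.2,-0.65,50,-2.15,1.41,1.0,-0.65,50,-2.15,1.41,1.8,-0.65,50,-2.15,1.41,2.08,-0.65,50,-2.15,1.41,2.08,-0.65,50,-2.15,1.41,2.08,-0.65,15,-2.15,1.41,2.08,-0.65,15,-2.15,1.41,2.08,-0.65,15,-2.15,1.41,2.08,-0.65,15,-2.15,1.41,2.08,-0.65,15,-2.15,1.41,1.5,-0.65,15,-2.15,1.41,0.8,-0.65,15,-2.15,1.41,0,-0.65,15,-2.15,1.41,0,-0.65,15,-2.15,1.41,0,-0.65,15]
}}

```text
clock: 16.02
eef_pos: [0.4076, -0.3388, 0.15]
tool_rot: [-3.141, 0.0, 0.511]
wrist_force: [0.2, 0.2, -0.8]
gripper_width: 0.0226
grip_force: 59.7
```

```bash
python3 - <<'E'
from h import *
bx=np.array([.5415,-.004]);a=np.radians(-4.9)
def B(x,y): return bx+np.array([np.cos(a)*x-np.sin(a)*y,np.sin(a)*x+np.cos(a)*y])
p=B(0,.030)
go((*p,.15,-4.9),(*p,.036,-4.9),(.46,.20,.17,82))
E
```

```text
t 16.02 eef [ 0.4076 -0.3388  0.15  ] psi 29.3 tilt [-3.141  0.   ] F [ 0.2  0.2 -0.8] w 0.0226 q6 0.20
(np.float64(0.544062507694121), np.float64(0.02589035888572719), 0.15, -4.9) -> [4.96, -4.19, 0.0] 3.42
(np.float64(0.544062507694121), np.float64(0.02589035888572719), 0.036, -4.9) -> [4.96, -4.19, 1.9] 3.42
(0.46, 0.2, 0.17, 82) -> [5.16, -7.4, -0.33] -5.27
```

Request:
{"method": "drive_tool", "body": {
  "targets": [0.7,-0.6,0,0.7,15,1.4,-1.2,0,1.4,15,2.1,-1.8,0,2.1,15,2.8,-2.4,0,2.8,15,3.5,-3.0,0,3.42,15,4.2,-3.6,0,3.42,15,4.8,-4.1,0,3.42,15,4.97,-4.22,0,3.42,15,4.97,-4.22,0.3,3.42,15,4.97,-4.22,1.1,3.42,15,4.97,-4.22,1.75,3.42,15,4.97,-4.22,1.9,3.42,15,4.97,-4.22,1.9,3.42,15,4.97,-4.22,1.9,3.42,32,4.97,-4.22,1.9,3.42,32,4.97,-4.22,1.9,3.42,32,4.97,-4.22,1.2,3.42,32,4.97,-4.22,0.4,3.42,32,4.97,-4.22,-0.3,3.42,32]
}}

```text
clock: 18.4
eef_pos: [0.543, 0.0259, 0.1685]
tool_rot: [3.141, 0.002, -0.088]
wrist_force: [-0.2, -0.6, -0.2]
gripper_width: 0.032
grip_force: 0.0
```

```bash
python3 - <<'E'
from h import *
go((.46,.20,.17,82))
E
```

```text
t 18.40 eef [0.543  0.0259 0.1685] psi -5.0 tilt [3.141e+00 2.000e-03] F [-0.2 -0.6 -0.2] w 0.0320 q6 1.55
(0.46, 0.2, 0.17, 82) -> [-1.63, -2.77, -0.03] -8.7
```

Request:
{"method": "drive_tool", "body": {
  "targets": [-0.4,-0.7,0,-1,60,-0.8,-1.4,0,-2,60,-1.2,-2.1,0,-3,60,-1.6,-2.8,0,-4,60,-1.6,-2.8,0,-5,60,-1.6,-2.8,0,-6,60,-1.6,-2.8,0,-7,60,-1.6,-2.8,0,-8,60,-1.6,-2.8,0,-8.7,60,-1.6,-2.8,0,-8.7,60,-1.6,-2.8,0,-8.7,60]
}}

```text
clock: 19.77
eef_pos: [0.4624, 0.2023, 0.1674]
tool_rot: [-3.14, 0.001, 1.43]
wrist_force: [-0.4, -0.3, 0.4]
gripper_width: 0.0601
grip_force: 0.0
```

```bash
python3 - <<'E'
from h import *
t=shot("top");s=shot("side")
def c(f,x0,y0,x1,y1):
    return cv2.resize(f["frame"][y0:y1,x0:x1,::-1],(400,300),interpolation=cv2.INTER_CUBIC)
a=np.vstack([np.hstack([c(t,200,160,300,235),c(t,85,190,185,265)]),np.hstack([c(s,220,180,320,255),c(s,210,270,330,360)])])
cv2.imwrite("pics/m4.png",a)
go()
for cc in("top","side"): print([np.round(r["pixel"],1).tolist()+[round(r["confidence"],2)] for r in landmark_of(cc,"sample0")])
E
```

```text
t 19.88 eef [0.4625 0.2027 0.1678] psi 82.0 tilt [-3.141  0.   ] F [-0.1  0.3  0.9] w 0.0602 q6 0.38
[[296.8, 239.9, 0.7], [386.4, 255.5, 0.68], [256.3, 219.4, 0.63], [235.6, 203.8, 0.58], [384.1, 219.0, 0.57], [257.5, 190.7, 0.5]]
[[309.3, 204.0, 0.6], [259.5, 220.9, 0.36]]
```

View pics/m4.png

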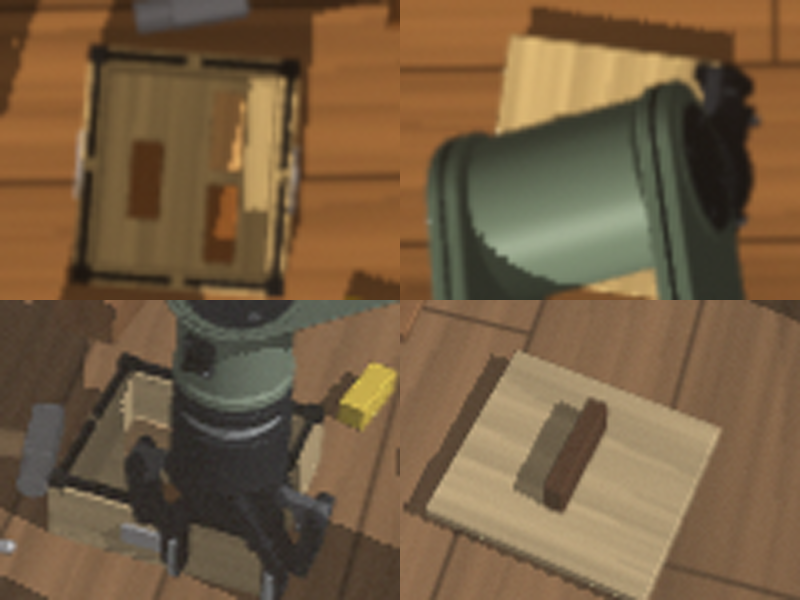

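All three sticks lie flat in the box, at crop pixels (146,180), (221,223) and (226,135). I'll use their known placement to check the camera's bias before the lid.

```bash
python3 - <<'E'
from h import *
np.set_printoptions(precision=4,suppress=True)
t=shot("top");s=shot("side")
r=lambda u,v:(200+.25*u,160+.25*v)
for n,p in(("C",(146,180)),("A",(221,223)),("B",(226,135))): print(n,onz(t,r(*p),.032)[:2])
C=np.array([onz(t,r(*p),.063)[:2] for p in[(97,54),(289,67),(276,285),(82,272)]]);print(C.mean(0))
C=np.array([onz(s,(210+(u-400)*.3,270+.3*(v-300)),.026)[:2] for u,v in[(518,352),(720,428),(648,598),(428,512)]]);print("lid side",C.mean(0))
# handle top centre, side
H=np.array([onz(s,(210+(u-400)*.3,270+.3*(v-300)),.058)[:2] for u,v in[(588,398),(608,405),(565,500),(545,492)]]);print("handle side",H,H.mean(0))
go((.459,.341,.15,82),(.459,.341,.0455,82))
E
```

```text
C [0.5366 0.025 ]
A [ 0.5029 -0.0317]
B [ 0.5701 -0.0367]
[ 0.5434 -0.0061]
lid side [0.4565 0.343 ]
handle side [[0.4609 0.2988]
 [0.4437 0.3007]
 [0.4534 0.3923]
 [0.47   0.39  ]] [0.457  0.3455]
t 20.07 eef [0.4627 0.2032 0.1681] psi 82.1 tilt [3.142 0.   ] F [ 0.2  0.3 -0.2] w 0.0601 q6 0.38
(0.459, 0.341, 0.15, 82) -> [2.27, -0.38, 0.3] 0.01
(0.459, 0.341, 0.0455, 82) -> [2.27, -0.38, 2.04] 0.01
```

Request:
{"method": "drive_tool", "body": {
  "targets": [1.0,-0.17,0,0,50,1.9,-0.35,0,0,50,2.27,-0.38,0,0,50,2.27,-0.38,0.3,0,50,2.27,-0.38,1.1,0,50,2.27,-0.38,1.8,0,50,2.27,-0.38,1.97,0,50,2.27,-0.38,1.97,0,50,2.27,-0.38,1.97,0,10,2.27,-0.38,1.97,0,10,2.27,-0.38,1.97,0,10,2.27,-0.38,1.97,0,10,2.27,-0.38,1.97,0,10,2.27,-0.38,1.97,0,10]
}}

```text
clock: 21.82
eef_pos: [0.4603, 0.342, 0.0521]
tool_rot: [3.138, -0.002, 1.433]
wrist_force: [-0.2, -1.5, 6.2]
gripper_width: 0.0171
grip_force: 62.1
```

```bash
python3 - <<'E'
from h import *
go((.5415,.15,.20,85.1))
E
```

```text
t 21.82 eef [0.4603 0.342  0.0521] psi 82.1 tilt [ 3.138e+00 -2.000e-03] F [-0.2 -1.5  6.2] w 0.0171 q6 0.63
(0.5415, 0.15, 0.2, 85.1) -> [-2.98, 1.78, -2.47] -0.3
```

Request:
{"method": "drive_tool", "body": {
  "targets": [0,0,-0.3,0,10,0,0,-1.0,0,10,0,0,-1.8,0,10,-0.6,0.08,-2.0,0,10,-1.3,0.18,-2.0,0,10,-2.0,0.28,-2.0,0,10,-2.7,0.38,-2.0,0,10,-3.4,0.48,-2.0,-0.1,10,-4.1,0.58,-2.0,-0.2,10,-4.8,0.68,-2.0,-0.3,10,-5.4,0.76,-2.0,-0.3,10,-5.73,0.9,-2.0,-0.3,10,-5.67,1.3,-2.0,-0.3,10,-5.6,1.8,-2.0,-0.3,10,-5.54,2.16,-2.0,-0.3,10,-5.54,2.16,-2.0,-0.3,10,-5.54,2.16,-2.0,-0.3,10,-5.54,2.16,-2.0,-0.3,10]
}}

```text
clock: 24.08
eef_pos: [0.5402, -0.0056, 0.1696]
tool_rot: [-3.14, -0.0, 1.486]
wrist_force: [0.1, -0.4, -4.6]
gripper_width: 0.0169
grip_force: 60.6
```

```bash
python3 - <<'E'
from h import *
t=shot("top");s=shot("side")
def c(f,x0,y0,x1,y1):
    return cv2.resize(f["frame"][y0:y1,x0:x1,::-1],(400,300),interpolation=cv2.INTER_CUBIC)
a=np.hstack([c(t,195,155,311,242),c(s,180,130,330,242)])
cv2.imwrite("pics/m5.png",a)
go()
E
```

```text
t 24.18 eef [ 0.5407 -0.0057  0.1698] psi 85.1 tilt [-3.141  0.   ] F [ 0.3 -0.1 -4.8] w 0.0171 q6 -0.09
```

View pics/m5.png

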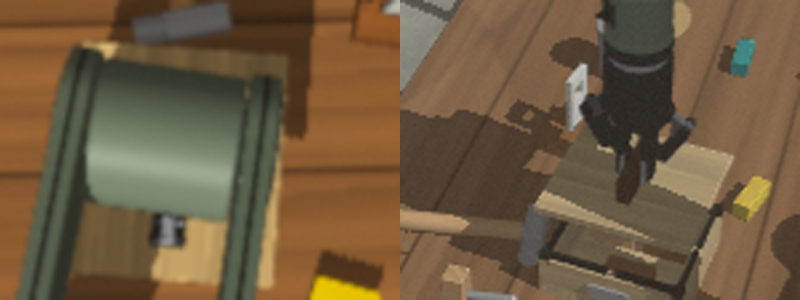

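```bash
python3 - <<'E'
from h import *
np.set_printoptions(precision=4,suppress=True)
t=shot("top");s=shot("side")
C=np.array([onz(t,(195+.29*u,155+.29*v),.146)[:2] for u,v in[(83,42),(288,55),(272,287),(78,272)]]);print(C,C.mean(0))
S=np.array([onz(s,(180+.375*(u-400),130+.3733*v),.146)[:2] for u,v in[(527,207),(733,153),(700,237)]]);print(S)
a=np.radians(-4.9);R=np.array([[np.cos(a),-np.sin(a)],[np.sin(a),np.cos(a)]])
E=np.array([.5405,-.0057])+(R@np.array([[.093,.083],[.093,-.083],[-.093,-.083],[-.093,.083]]).T).T;print(E)
# residuals in subpixel edge refine for box gasket: dark mask fit
E
```

```text
[[ 0.6382  0.0668]
 [ 0.6252 -0.0967]
 [ 0.441  -0.0803]
 [ 0.4554  0.0728]] [ 0.54   -0.0094]
[[ 0.6441  0.0759]
 [ 0.441  -0.079 ]
 [ 0.4472  0.0669]]
[[ 0.6402  0.0691]
 [ 0.6261 -0.0963]
 [ 0.4408 -0.0805]
 [ 0.4549  0.0849]]
```

Request:
{"method": "drive_tool", "body": {
  "targets": [0,0.04,0,0,10,0,0.04,0.4,0,10,0,0.04,0.75,0,10,0,0.04,0.9,0,10,0,0.04,1.0,0,10,0,0.04,1.06,0,10,0,0.04,1.1,0,10,0,0.04,1.1,0,10]
}}

```text
clock: 25.28
eef_pos: [0.5441, -0.006, 0.1042]
tool_rot: [3.141, 0.0, 1.485]
wrist_force: [0.8, 0.3, -5.3]
gripper_width: 0.0173
grip_force: 60.5
```

```bash
python3 - <<'E'
from h import *
t=shot("top");s=shot("side")
def c(f,x0,y0,x1,y1):
    return cv2.resize(f["frame"][y0:y1,x0:x1,::-1],(400,300),interpolation=cv2.INTER_CUBIC)
a=np.hstack([c(t,195,155,311,242),c(s,200,165,330,262)])
cv2.imwrite("pics/m6.png",a)
go()
E
```

```text
t 25.38 eef [ 0.5442 -0.006   0.1043] psi 85.1 tilt [3.141 0.   ] F [ 0.1  0.5 -4.6] w 0.0170 q6 -0.08
```

View pics/m6.png

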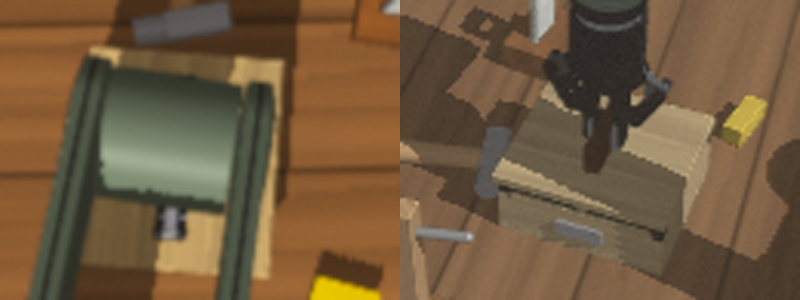

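The step is inside the walls (TCP z 0.104, only the lid's weight on the wrist, even gasket line at crop (580,215)). I'll set it down, release and check.

Request:
{"method": "drive_tool", "body": {
  "targets": [0,0,0.04,0,10,0,0,0.07,0,10,0,0,0.07,0,10,0,0,0.07,0,45,0,0,0.07,0,45,0,0,0.07,0,45,0,0,-0.5,0,45,0,0,-1.2,0,30,0,0,-1.2,0,0,0,0,-1.2,0,0,0,0,-1.2,0,0]
}}

```text
clock: 26.75
eef_pos: [0.5427, -0.0058, 0.1742]
tool_rot: [-3.138, -0.0, 1.485]
wrist_force: [-0.5, 0.1, -0.0]
gripper_width: -0.0001
grip_force: 0.0
```

```bash
python3 - <<'E'
from h import *
np.set_printoptions(precision=4,suppress=True)
bx=np.array([.5435,-.006]);a=np.radians(-4.9)
def B(x,y): return bx+np.array([np.cos(a)*x-np.sin(a)*y,np.sin(a)*x+np.cos(a)*y])
go(*[(*B(x,y),z,85.1) for x,y in((-.082,-.072),(-.082,.072),(.082,.072),(.082,-.072)) for z in(.14,)])
E
```

```text
t 26.75 eef [ 0.5427 -0.0058  0.1742] psi 85.1 tilt [-3.138 -0.   ] F [-0.5  0.1 -0. ] w -0.0001 q6 -0.08
(np.float64(0.45564966724645517), np.float64(-0.07073267362848112), 0.14, 85.1) -> [-1.2, -1.35, 0.57] 0.0
(np.float64(0.4679497041782361), np.float64(0.07274104902300937), 0.14, 85.1) -> [1.2, -1.35, 0.57] 0.0
(np.float64(0.6313503327535448), np.float64(0.05873267362848112), 0.14, 85.1) -> [1.2, 1.38, 0.57] 0.0
(np.float64(0.6190502958217639), np.float64(-0.08474104902300938), 0.14, 85.1) -> [-1.2, 1.38, 0.57] 0.0
```

Request:
{"method": "drive_tool", "body": {
  "targets": [-0.6,-0.65,0.3,0,0,-1.2,-1.35,0.6,0,0,-1.2,-1.35,0.6,0,0,-1.2,-1.35,0.9,0,0,-1.2,-1.35,1.15,0,0,-1.2,-1.35,1.22,0,0,-1.2,-1.35,1.25,0,0,-1.2,-1.35,1.28,0,0,-1.2,-1.35,1.31,0,0,-1.2,-1.35,1.34,0,0,-1.2,-1.35,1.34,0,0]
}}

```text
clock: 28.12
eef_pos: [0.4576, -0.071, 0.0969]
tool_rot: [3.141, 0.0, 1.486]
wrist_force: [-2.6, 1.3, 8.4]
gripper_width: 0.0
grip_force: 4.1
```

Request:
{"method": "drive_tool", "body": {
  "targets": [0,0,0.03,0,0,0,0,0.06,0,0,0,0,0.06,0,0]
}}

```text
clock: 28.5
eef_pos: [0.4575, -0.0712, 0.0937]
tool_rot: [3.141, 0.001, 1.486]
wrist_force: [-4.5, -0.1, 10.8]
gripper_width: -0.0002
grip_force: 5.6
```

Request:
{"method": "drive_tool", "body": {
  "targets": [0,0,-0.4,0,0,0.8,0,-0.4,0,0,1.6,0,-0.4,0,0,2.4,0,-0.4,0,0,2.4,0,-0.4,0,0,2.4,0,-0.2,0,0,2.4,0,-0.12,0,0,2.4,0,-0.09,0,0,2.4,0,-0.06,0,0,2.4,0,-0.03,0,0,2.4,0,0,0,0,2.4,0,0,0,0]
}}

```text
clock: 30.0
eef_pos: [0.4684, 0.0718, 0.0924]
tool_rot: [-3.139, 0.0, 1.483]
wrist_force: [-5.5, 1.0, 9.7]
gripper_width: 0.0
grip_force: 5.0
```

Request:
{"method": "drive_tool", "body": {
  "targets": [0,0,-0.4,0,0,0,0.8,-0.4,0,0,0,1.6,-0.4,0,0,0,2.4,-0.4,0,0,0,2.72,-0.4,0,0,0,2.72,-0.4,0,0,0,2.72,-0.2,0,0,0,2.72,-0.12,0,0,0,2.72,-0.09,0,0,0,2.72,-0.06,0,0,0,2.72,-0.03,0,0,0,2.72,0,0,0,0,2.72,0,0,0]
}}

```text
clock: 31.62
eef_pos: [0.6303, 0.059, 0.0931]
tool_rot: [-3.139, 0.0, 1.486]
wrist_force: [-6.1, 0.2, 9.7]
gripper_width: 0.0002
grip_force: 4.6
```

Request:
{"method": "drive_tool", "body": {
  "targets": [0,0,-0.4,0,0,-0.8,0,-0.4,0,0,-1.6,0,-0.4,0,0,-2.4,0,-0.4,0,0,-2.4,0,-0.4,0,0,-2.4,0,-0.2,0,0,-2.4,0,-0.12,0,0,-2.4,0,-0.09,0,0,-2.4,0,-0.06,0,0,-2.4,0,-0.03,0,0,-2.4,0,0,0,0,-2.4,0,0,0,0]
}}

```text
clock: 33.12
eef_pos: [0.6187, -0.0835, 0.0926]
tool_rot: [-3.139, 0.0, 1.488]
wrist_force: [-5.7, -0.8, 8.2]
gripper_width: -0.0
grip_force: 4.1
```

Request:
{"method": "drive_tool", "body": {
  "targets": [0,0,0.03,0,0,0,0,0.06,0,0,0,0,0.09,0,0,0,0,0.12,0,0,0,0,0.15,0,0,0,0,0.15,0,0]
}}

```text
clock: 33.88
eef_pos: [0.6191, -0.0838, 0.0899]
tool_rot: [-3.139, 0.001, 1.488]
wrist_force: [-17.9, 1.1, 36.7]
gripper_width: -0.0001
grip_force: 18.3
```

Request:
{"method": "drive_tool", "body": {
  "targets": [0,0,-0.4,0,0,0.8,0,-0.4,0,0,1.6,0,-0.4,0,0,2.4,0,-0.4,0,0,2.4,0,-0.4,0,0,2.4,0,-0.25,0,0,2.4,0,-0.17,0,0,2.4,0,-0.13,0,0,2.4,0,-0.1,0,0,2.4,0,-0.07,0,0,2.4,0,-0.04,0,0,2.4,0,-0.01,0,0,2.4,0,-0.01,0,0]
}}

```text
clock: 35.5
eef_pos: [0.6316, 0.0583, 0.0899]
tool_rot: [-3.14, -0.001, 1.484]
wrist_force: [-15.5, 1.4, 33.2]
gripper_width: 0.0002
grip_force: 16.3
```

Request:
{"method": "drive_tool", "body": {
  "targets": [0,0,-0.4,0,0,0,-0.8,-0.4,0,0,0,-1.6,-0.4,0,0,0,-2.4,-0.4,0,0,0,-2.72,-0.4,0,0,0,-2.72,-0.4,0,0,0,-2.72,-0.25,0,0,0,-2.72,-0.17,0,0,0,-2.72,-0.13,0,0,0,-2.72,-0.1,0,0,0,-2.72,-0.07,0,0,0,-2.72,-0.04,0,0,0,-2.72,-0.01,0,0,0,-2.72,-0.01,0,0]
}}

```text
clock: 37.25
eef_pos: [0.4702, 0.0725, 0.0898]
tool_rot: [-3.14, 0.001, 1.486]
wrist_force: [-18.7, -1.6, 46.1]
gripper_width: -0.0001
grip_force: 23.2
```

Request:
{"method": "drive_tool", "body": {
  "targets": [0,0,-0.4,0,0,-0.8,0,-0.4,0,0,-1.6,0,-0.4,0,0,-2.4,0,-0.4,0,0,-2.4,0,-0.4,0,0,-2.4,0,-0.25,0,0,-2.4,0,-0.17,0,0,-2.4,0,-0.13,0,0,-2.4,0,-0.1,0,0,-2.4,0,-0.07,0,0,-2.4,0,-0.04,0,0,-2.4,0,-0.01,0,0,-2.4,0,-0.01,0,0]
}}

```text
clock: 38.88
eef_pos: [0.4567, -0.0697, 0.0898]
tool_rot: [-3.137, -0.0, 1.489]
wrist_force: [-17.8, 4.4, 46.5]
gripper_width: -0.0003
grip_force: 23.2
```

All four corners stop at TCP z 0.0898–0.0899 with 33–46 N on the wrist, against a yield of about 10 N, so the lid is on the rim. I'll move aside and measure the tally board and peg.

Request:
{"method": "drive_tool", "body": {
  "targets": [0,0,-0.5,0,0,0,0,-1.3,0,0,-0.5,-0.1,-2.0,1,30,-1.2,-0.2,-2.6,2,60,-2.0,-0.3,-2.8,3,70,-2.8,-0.4,-2.8,4,70,-3.4,-0.55,-2.8,5,70,-3.4,-0.55,-2.8,6,70,-3.4,-0.55,-2.8,7,70,-3.4,-0.55,-2.8,8,70,-3.4,-0.55,-2.8,9.3,70,-3.4,-0.55,-2.8,9.3,70,-3.4,-0.55,-2.8,9.3,70]
}}

```text
clock: 40.5
eef_pos: [0.4071, -0.2702, 0.2521]
tool_rot: [-3.141, 0.001, -0.135]
wrist_force: [-1.4, -0.0, -0.3]
gripper_width: 0.0701
grip_force: 0.0
```

```bash
python3 - <<'E'
from h import *
np.set_printoptions(precision=4,suppress=True)
t=shot("top");s=shot("side")
def c(f,x0,y0,x1,y1):
    return cv2.resize(f["frame"][y0:y1,x0:x1,::-1],(400,300),interpolation=cv2.INTER_CUBIC)
a=np.vstack([np.hstack([c(t,290,140,338,176),c(t,145,140,193,176)]),np.hstack([c(s,220,145,268,181),c(s,190,220,238,256)])])
cv2.imwrite("pics/m7.png",a)
go()
for q in("tag_mid","tag_hole","peg_tip","peg_root","slot_block","tag"):
    A=[np.array(r["pixel"]) for r in landmark_of("top",q)];B=[np.array(r["pixel"]) for r in landmark_of("side",q)]
    if A and B: print(q,A[0],B[0],*tri(t,A[0],s,B[0]))
    else: print(q,A,B)
E
```

```text
t 40.60 eef [ 0.407  -0.2706  0.2523] psi -7.8 tilt [-3.141  0.001] F [-0.1 -0.2 -0.5] w 0.0696 q6 0.94
tag_mid [315.6 153.2] [245.3 166.3] [ 0.6836 -0.2153  0.0694] 0.0028402585438491107
tag_hole [311.2 159.5] [245.8 161.9] [ 0.6663 -0.1934  0.1086] 0.0048670719190446205
peg_tip [161.1 175.3] [222.3 238.9] [0.6123 0.2202 0.1697] 0.0033973118153805036
peg_root [362.7 164.8] [207.3 239.3] [ 0.8701 -0.5424 -0.6991] 0.12869717758396632
slot_block [array([311.9, 157.6])] []
tag [311.5 157.6] [244.9 181.1] [ 0.6836 -0.2142  0.0003] 0.0007416460577976559
```

View pics/m7.png

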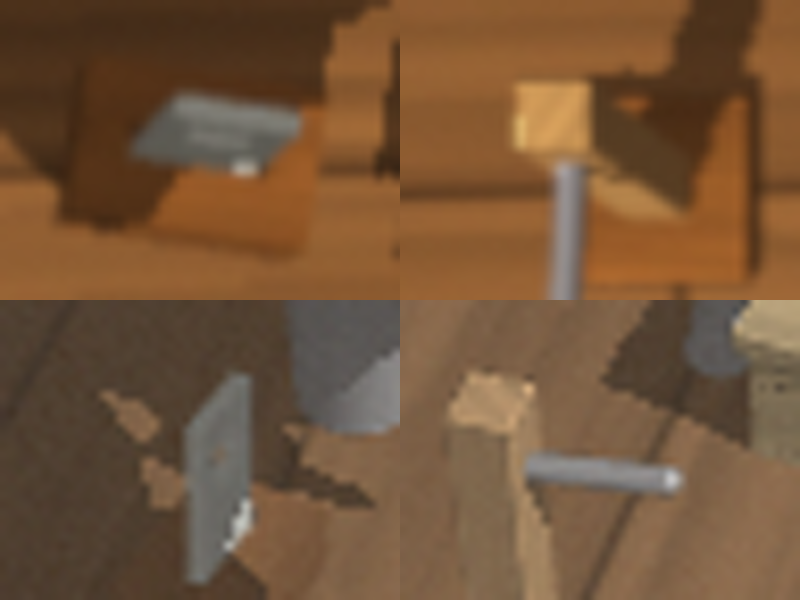

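Board: top view top edge (175,102)–(300,116), side view top edge (187,428)–(252,375) in the crops. Peg: top view, vertical from (568,165); side view, from (527,467) to tip (680,481). I'll refine both numerically.

```bash
python3 - <<'E'
from h import *
np.set_printoptions(precision=4,suppress=True)
t=shot("top");s=shot("side")
T=lambda u,v:(290+.12*u,140+.12*v)
S=lambda u,v:(220+.12*u,145+.12*(v-300))
print("tag top: centre",onz(t,T(237,108),.113),"far edge",onz(t,T(178,95),.113),onz(t,T(302,107),.113),"hole?",onz(t,T(220,136),.085))
print("tag side top",onz(s,S(218,402),.113),"hole",onz(s,S(217,457),.085),"ends",onz(s,S(190,428),.113),onz(s,S(246,375),.113))
print("block top near edge",onz(t,T(58,218),.035),onz(t,T(303,252),.035))
print("post top: T",onz(t,(145+.12*153,140+.12*117),.174),"S",onz(s,(190+.12*90,220+.12*95),.174))
def gray(f,x0,y0,x1,y1,axis):
    h=cv2.cvtColor(f["frame"],cv2.COLOR_RGB2HSV)[y0:y1,x0:x1].astype(float)
    m=(h[...,1]<70)
    ys,xs=np.nonzero(m)
    for k in np.unique(ys if axis else xs):
        q=(xs if axis else ys)[(ys if axis else xs)==k]
        print((k+(y0 if axis else x0)),round(q.mean()+(x0 if axis else y0),2),len(q),end="; ")
    print()
gray(t,155,158,175,188,1)
gray(s,203,234,230,250,0)
E
```

```text
tag top: centre [ 0.6795 -0.215   0.113 ] far edge [ 0.6843 -0.1947  0.113 ] [ 0.6796 -0.2375  0.113 ] hole? [ 0.6744 -0.214   0.085 ]
tag side top [ 0.6761 -0.213   0.113 ] hole [ 0.6763 -0.2111  0.085 ] ends [ 0.6821 -0.1929  0.113 ] [ 0.6703 -0.2342  0.113 ]
block top near edge [ 0.6528 -0.1624  0.035 ] [ 0.6389 -0.253   0.035 ]
post top: T [0.6725 0.2139 0.174 ] S [0.6732 0.2141 0.174 ]
160 165.0 3; 161 165.0 3; 162 165.0 3; 163 165.0 3; 164 165.0 3; 165 165.0 3; 166 165.0 3; 167 165.0 3; 168 165.0 3; 169 165.0 3; 170 164.0 3; 171 164.0 3; 172 164.0 3; 173 164.0 3; 174 164.0 3; 175 164.0 3; 176 164.0 3; 177 164.0 3; 178 164.5 2; 
205 239.5 4; 206 239.5 4; 207 239.5 4; 208 239.5 4; 209 239.5 4; 210 240.0 3; 211 240.0 3; 212 240.0 3; 213 240.5 4; 214 240.5 4; 215 240.5 4; 216 240.5 4; 217 240.5 4; 218 240.5 4; 219 240.5 4; 220 241.0 3; 221 241.0 3; 222 241.0 3; 223 241.0 3;
```

```bash
python3 - <<'E'
from h import *
np.set_printoptions(precision=4,suppress=True)
t=shot("top");s=shot("side")
a=onz(t,(165.2,160),.145);b=onz(t,(164,178.5),.1546)
print("top root,end",a,b,np.degrees(np.arctan2(*(a-b)[1::-1])),np.linalg.norm((a-b)[:2]))
c=onz(s,(205,239.4),.145);d=onz(s,(223.5,241.2),.1546)
print("side",c,d,np.degrees(np.arctan2(*(c-d)[1::-1])),np.linalg.norm((c-d)[:2]))
# stand base edges not used; post top corners
C=[onz(t,(145+.12*(u-400),140+.12*v),.174)[:2] for u,v in((514,82),(592,82),(590,152),(514,152))]
print(np.array(C))
go((.6765,-.2135,.20,-8.5),(.6765,-.2135,.105,-8.5))
E
```

```text
top root,end [0.6609 0.2159 0.145 ] [0.6085 0.2169 0.1546] -1.045081716385846 0.05240135968158035
side [0.663  0.2146 0.145 ] [0.6081 0.2144 0.1546] 0.17869093702463118 0.05485799240394723
[[0.6842 0.2266]
 [0.6837 0.2013]
 [0.6609 0.2019]
 [0.6614 0.2266]]
t 41.40 eef [ 0.4068 -0.2713  0.2527] psi -7.9 tilt [ 3.142 -0.   ] F [-0.3  0.6 -0.4] w 0.0701 q6 0.94
(0.6765, -0.2135, 0.2, -8.5) -> [4.32, -1.57, 0.88] 0.06
(0.6765, -0.2135, 0.105, -8.5) -> [4.32, -1.57, 2.46] 0.06
```

Request:
{"method": "drive_tool", "body": {
  "targets": [0.9,-0.3,0.2,0.06,70,1.8,-0.6,0.4,0.06,70,2.7,-0.95,0.6,0.06,70,3.6,-1.3,0.8,0.06,70,4.2,-1.5,0.88,0.06,70,4.32,-1.57,0.88,0.06,70,4.32,-1.57,0.88,0.06,70]
}}

```text
clock: 42.28
eef_pos: [0.6764, -0.2133, 0.1996]
tool_rot: [3.142, 0.001, -0.148]
wrist_force: [-0.2, -0.1, -0.8]
gripper_width: 0.07
grip_force: 0.0
```

```bash
python3 - <<'E'
from h import *
s=shot("side");t=shot("top")
def c(f,x0,y0,x1,y1):
    return cv2.resize(f["frame"][y0:y1,x0:x1,::-1],(400,300),interpolation=cv2.INTER_CUBIC)
cv2.imwrite("pics/m8.png",np.hstack([c(s,210,120,290,180),c(s,215,180,335,270)]))
go((.6765,-.2135,.103,-8.5))
E
```

```text
t 42.38 eef [ 0.6756 -0.214   0.2002] psi -8.5 tilt [3.141 0.   ] F [-0.1  0.4 -0.3] w 0.0697 q6 1.29
(0.6765, -0.2135, 0.103, -8.5) -> [0.01, -0.01, 1.62] -0.0
```

View pics/m8.png

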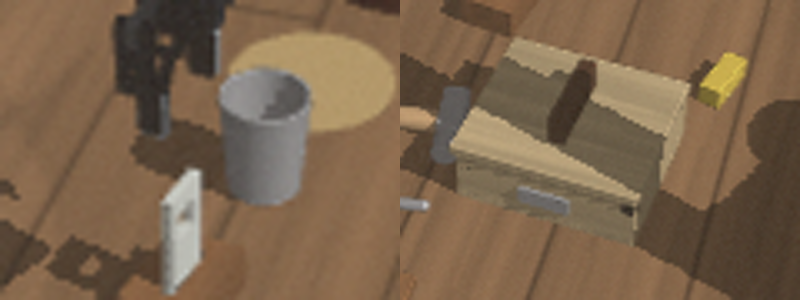

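The lid sits flush (crop (560,150)), no gasket showing. The fingers straddle the board from above, so I'll descend, grip and lift.

Request:
{"method": "drive_tool", "body": {
  "targets": [0,0,0.6,0,70,0,0,1.2,0,70,0,0,1.55,0,70,0,0,1.62,0,70,0,0,1.62,0,70,0,0,1.62,0,30,0,0,1.62,0,30,0,0,1.62,0,30,0,0,1.62,0,30,0,0,1.62,0,30,0,0,1.5,0,30,0,0,1.2,0,30,0,0,0.8,0,30,0,0,0.2,0,30,0,0,-0.4,0,30,0,0,-0.5,0,30,0,0,-0.5,0,30]
}}

```text
clock: 44.5
eef_pos: [0.6763, -0.2134, 0.2299]
tool_rot: [-3.142, 0.0, -0.148]
wrist_force: [0.2, 0.6, -0.9]
gripper_width: 0.0427
grip_force: 61.1
```

```bash
python3 - <<'E'
from h import *
go((.55,.0,.23,-5),(.555,.2155,.23,-1))
E
```

```text
t 44.50 eef [ 0.6763 -0.2134  0.2299] psi -8.5 tilt [-3.142  0.   ] F [ 0.2  0.6 -0.9] w 0.0427 q6 1.29
(0.55, 0.0, 0.23, -5) -> [-2.61, -3.21, -0.0] -0.35
(0.555, 0.2155, 0.23, -1) -> [-3.05, -6.77, -0.0] -0.75
```

Request:
{"method": "drive_tool", "body": {
  "targets": [-0.4,-0.5,0,0,30,-0.9,-1.1,0,-0.1,30,-1.4,-1.7,0,-0.2,30,-1.9,-2.3,0,-0.3,30,-2.4,-2.9,0,-0.4,30,-2.6,-3.5,0,-0.5,30,-2.7,-4.1,0,-0.6,30,-2.8,-4.7,0,-0.7,30,-2.9,-5.3,0,-0.75,30,-3.0,-5.9,0,-0.75,30,-3.05,-6.4,0,-0.75,30,-3.05,-6.77,0,-0.75,30,-3.05,-6.77,0.4,-0.75,30,-3.05,-6.77,0.8,-0.75,30,-3.05,-6.77,0.95,-0.75,30,-3.05,-6.77,0.95,-0.75,30,-3.05,-6.77,0.95,-0.75,30]
}}

```text
clock: 46.62
eef_pos: [0.5562, 0.2152, 0.1738]
tool_rot: [-3.141, -0.002, -0.018]
wrist_force: [-0.3, -0.1, -0.1]
gripper_width: 0.0427
grip_force: 61.1
```

```bash
python3 - <<'E'
from h import *
np.set_printoptions(precision=4,suppress=True)
s=shot("side");t=shot("top")
def c(f,x0,y0,x1,y1):
    return cv2.resize(f["frame"][y0:y1,x0:x1,::-1],(400,300),interpolation=cv2.INTER_CUBIC)
cv2.imwrite("pics/m9.png",np.hstack([c(s,195,210,275,270),c(t,140,150,220,210)]))
go((.637,.2155,.168,-1))
def proj(f,X):
    from scipy.spatial.transform import Rotation as Ro
    R=Ro.from_euler('xyz',f["rotation"]).as_matrix() if np.array(f["rotation"]).shape!=(3,3) else np.array(f["rotation"])
    Rc=R.T;return cv2.projectPoints(np.array([X],float),cv2.Rodrigues(Rc)[0],-Rc@np.array(f["xyz"]),np.array(f["K"]),np.array(f["dist_coeffs"]))[0].ravel()
e=get_obs()["eef_pos"]
h=e-np.array([0,0,.018]);print("expected hole px side",proj(s,h),"top edge",proj(s,e+np.array([0,0,.010])),"foot",proj(s,e-[0,0,.09]))
print([r["pixel"] for r in landmark_of("side","tag_hole")],[r["pixel"] for r in landmark_of("side","peg_tip")])
E
```

```text
t 46.73 eef [0.5563 0.2153 0.1742] psi -1.0 tilt [-3.141 -0.002] F [0.  0.1 0.3] w 0.0426 q6 1.81
(0.637, 0.2155, 0.168, -1) -> [1.34, -0.03, 0.1] -0.0
expected hole px side [241.3546 245.065 ] top edge [241.1501 238.1291] foot [241.8515 261.9777]
[[239.1, 243.5]] [[218.2, 239.5]]
```

View pics/m9.png

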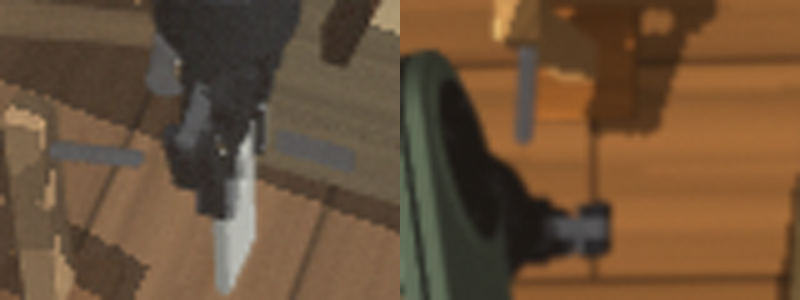

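Board clear of the peg and in line: peg at side crop (50–143,152), foot at (226,290). I'll slide it on along the peg's slope.

Request:
{"method": "drive_tool", "body": {
  "targets": [0.25,0,0.02,0,30,0.5,-0.01,0.02,0,30,0.7,-0.01,0.02,0,30,0.85,-0.01,0.03,0,30,1.0,-0.01,0.05,0,30,1.15,-0.01,0.08,0,30,1.25,-0.01,0.1,0,30,1.3,-0.01,0.11,0,30,1.3,-0.01,0.11,0,30]
}}

```text
clock: 47.95
eef_pos: [0.6335, 0.2145, 0.1662]
tool_rot: [3.142, 0.0, -0.017]
wrist_force: [0.5, 0.3, -0.7]
gripper_width: 0.0423
grip_force: 61.1
```

```bash
python3 - <<'E'
from h import *
s=shot("side");t=shot("top")
def c(f,x0,y0,x1,y1):
    return cv2.resize(f["frame"][y0:y1,x0:x1,::-1],(400,300),interpolation=cv2.INTER_CUBIC)
cv2.imwrite("pics/m10.png",np.hstack([c(s,180,215,260,275),c(t,140,140,220,200)]))
go()
E
```

```text
t 48.05 eef [0.6332 0.2145 0.1663] psi -1.0 tilt [3.142 0.   ] F [ 0.7  0.3 -0.1] w 0.0426 q6 1.79
```

View pics/m10.png

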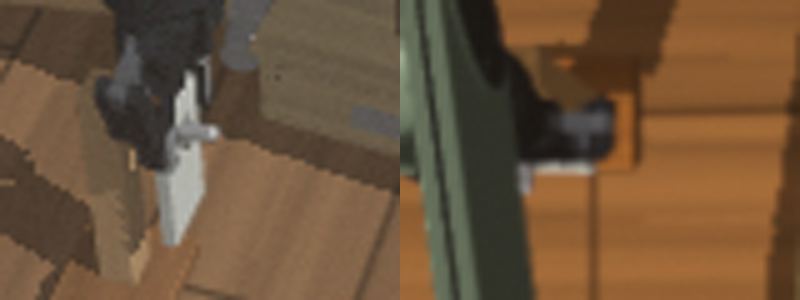

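The peg tip protrudes through the hole at crop (215,132) with no contact force. I'll lower it onto the peg, release and rise.

Request:
{"method": "drive_tool", "body": {
  "targets": [0,0,0.04,0,30,0,0,0.07,0,30,0,0,0.07,0,30,0,0,0.07,0,46,0,0,0.07,0,55,0,0,0.07,0,70,0,0,0.07,0,70,0,0,0.07,0,70,0,0,-0.3,0,70,0,0,-0.9,0,70,0,0,-1.6,0,70,-0.8,0,-1.8,0,70,-1.8,0.5,-1.8,0,70,-2.8,1.2,-1.8,0,70,-3.2,2.0,-1.8,0,70,-3.2,2.0,-1.8,0,70,-3.2,2.0,-1.8,0,70]
}}

```text
clock: 50.18
eef_pos: [0.4398, 0.0977, 0.2749]
tool_rot: [-3.141, -0.002, -0.018]
wrist_force: [-0.3, -0.4, 0.7]
gripper_width: 0.0697
grip_force: 0.0
```

```bash
python3 - <<'E'
from h import *
s=shot("side");t=shot("top")
def c(f,x0,y0,x1,y1):
    return cv2.resize(f["frame"][y0:y1,x0:x1,::-1],(400,300),interpolation=cv2.INTER_CUBIC)
cv2.imwrite("pics/m11.png",np.vstack([np.hstack([c(s,180,215,260,275),c(t,140,140,220,200)]),np.hstack([c(s,215,180,335,270),c(t,190,100,430,280)])]))
go()
E
```

```text
t 50.27 eef [0.4404 0.0983 0.2748] psi -1.0 tilt [-3.141e+00 -1.000e-03] F [ 0.  -0.4 -0.3] w 0.0697 q6 1.61
```

View pics/m11.png

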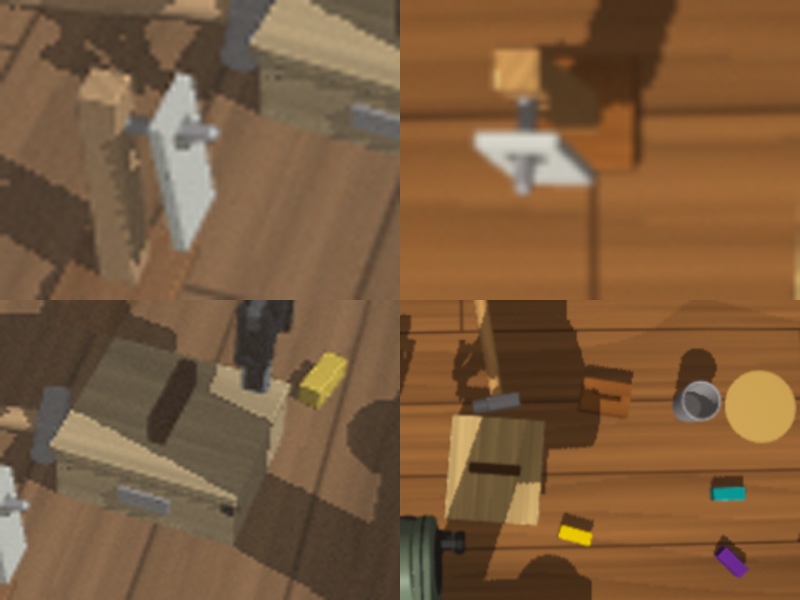

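The board hangs on the peg (crop (185,135), tip through the hole). The lid is flat and the bystanders have not moved. Only the purple, turquoise and yellow look-alikes are left on the bench, so I'm handing in.

```bash
python3 -c "
from cell import *
print(finish_job())"
```

```text
the job is handed in; nothing more can be done
None
```

I put all three wood samples in the box, sealed the lid flat at all four corners, then hung the tally board on the peg, and handed the job in at about 50 s; the hand-in gave no verdict.

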